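# Set the sliding gauge to the pin stop

### The arm

A 6-joint arm with a two-finger parallel gripper is mounted at the origin on the work surface. World frame = base frame: x ahead of the robot, y to its left, z up, the work surface at z = 0. Lengths are in m, angles in rad, forces in N, time in s.
With the tool pointing down it reaches from about 0.35 to 0.775 m from the base axis. Payload 7.3 kg.
Tool frame: the origin (TCP) lies at the very end of the fingers, on their centre line; the grasp point (between the pads) lies 19 mm behind it; z points along the fingers, y is the line along which they close (so a half turn about z gives the same grasp; the last joint's range is limited). The gripper opens to 92 mm and grips with 3 to 60 N. Pads are 19 mm wide; open, the fingers measure 130 mm over their backs; the gripper's body (75 mm by 190 mm) begins 47 mm behind the grasp point.
Start: joints at [-1.441, 0.342, 1.524, -0, 1.275, -0.146], TCP at [0.143, -0.505, 0.227] pointing down, gripper open.
Joint ranges: [-2.53, 2.53], [-0.77, 2.02], [0.04, 2.7], [-1, 4.14], [0.28, 2.66], [-3.11, 3.11]. Speed limits (rad/s): [2.57, 2.57, 3.14, 3.14, 3.14, 3.14].

### API

Orientations are given as [roll, pitch, yaw] about the fixed x, y, z axes, in that order (R = Rz(yaw) Ry(pitch) Rx(roll)).
In Python, from station import sensors, viewer, close_job, finder gives the robot as it stands.
- The arm moves only by the shell command python3 -m crank 'ROWS' [OPENING] [FORCE]. ROWS is a JSON object of lists of equal length, an entry for each row: "offset": the shift along the tool's x, y, z in mm, a list of three; "roll": the turn about the tool's z in rad. A call has 1 to 10 rows; each row is the pose to reach, as a shift and turn from the pose commanded when the call began, along the tool's axes at that moment; what a row does not reach only later rows make up. A row lasts 1/12 s, in which the tool goes at most 41.7 mm and 7.16 degrees, less where a joint would pass 70% of its speed; a pose out of reach is approached as far as the arm can. A call with a gripper value outside its range is refused whole. OPENING is the closure, from 0 (fully open) to 1 (shut), set as the call begins (- or left out, the last holds). The fingers move at their own pace and stop on an object; FORCE is the grip in N (left out, the last holds). Time passes only in rows, so rows that repeat a pose let the fingers close. It gives the time, the measured TCP pose, the force, the opening and the grip force at its end, in the units of the state.
- sensors.get_obs(): the state, without advancing time (a new reading comes with each control period).
- viewer.get_image(name): name is "side" or "top" or "wrist"; returns the picture (480x640x3 uint8, blue, green, red); there is no depth.
- viewer.camera_model(name): a dict with "vertical_fov" (degrees; the focal length in pixels is half the picture's height over the tangent of half this angle, whatever the lens; pixels are square), "cx", "cy" (the principal point, pixels), "world_to_cam" (4x4, takes a point from world to camera coordinates); the wrist camera has in their place "mount" (4x4, takes a point from camera to tool coordinates, whose origin is the TCP and whose axes are the flange's). Camera axes: x right, y up, looking along -z (the intrinsics and any distortion apply to the point x, -y, -z); pixel columns grow to the right and rows downward; lengths in m; the calibration is good to about 2 mm. A picture is of the moment at which its call begins: read the wrist's pose just before it. camera_model takes no time and is no camera call.
- close_job(): hands the job in; it is judged then, once.
Trained networks look in the newest picture that a camera, given by its name, has taken for a name from the list of things; names that differ only in an ending like _2 or _b are one class to them, and where a whole thing is asked for, a point or a joint stands for the part that bears it (a point fixed in the world has none). Each returns a list of dicts, best first, with "score" (0 to 1); they miss things now and then, are a little off and sometimes report something else, mostly with a low value. They report only what shows in the picture. A call takes as long as a camera call.
- finder.boxes_of(target, camera): "uv" ([column, row] in pixels, amid what is visible of it).
- finder.masks_of(target, camera): "pixels" (480x640 bool, what is visible of it) and "uv" ([column, row] in pixels, amid what is visible of it).
The state is a dict: "clock": time; "joints": joint angles; "joint_velocities": joint speeds; "joint_torque": joint torques, N m; "ee_pos": TCP position; "orientation": TCP orientation; "ft_force": force on the tool from outside, world axes, zero at the start; "wrist_torque": the same for the moment, N m; "grip_width": opening from 0.0 (shut) to 1.0 (fully open); "gripper_force": force on a finger pad.
Only numpy, scipy, OpenCV 4.12 (cv2) and the standard library are available. Lean on these libraries where they do the work, as an engineer would, in place of code of your own. Each camera call takes 0.05 s, during which the arm holds its last target. There are 200 camera calls.

### The job

On the bench gauge rail, push the locked slider along until it rests against the stop that carries the upright pin. First press down the plate in the slider's middle with the fingertips to free its brake and keep it pressed all the way; do not shove the slider while it is locked. Then let the plate spring up so that the slider is locked there, and leave the other things on the bench where they are.

Things in the scene. Friction and masses are not known exactly. Their poses are not given: they have to be found in the camera images.
- rail: Aluminium rail 60 wide x 460 long x 20 high, screwed to the bench; cannot move. Origin at the centre of its underside; its y axis runs along its length, z up. The dark slider and the two stops sit on top of it, the slider between the stops.
- plate_top (a point): Centre of the top face of the press plate in the middle of the slider, 40 mm above the bench when up; moves with slider and plate. The plate is 46 mm long (along the rail), 44 mm wide, and lies between the slider's two upright lips in a gap 50 mm long that is open at both sides. A finger standing in the gap can press the plate and push on a lip.
- slider (a joint): Dark steel slider, 74 mm long along the rail, 64 wide; a lip 12 mm thick at each end rises to 52 mm above the bench. A wooden tongue 24 mm high sticks out 48 mm on the robot's side. Value: m along the rail, 0 at its middle, growing towards the rail's +y. Held by a friction brake (25 to 40 N) while the plate is up; slides with about 2 N while it is pressed.
- plate (a joint): How far the plate is pressed down, m: about 0 up, 0.006 fully down. It sinks straight down on a spring: about 6 N to start, about 9 N fully down, and springs up when let go. The slider's brake is free once it is pressed 2 mm or more.
- pin_stop: The target stop: aluminium block fixed on the rail, 36 mm long along it, 66 wide, 30 high, with a steel pin 14 mm thick upright on its middle, to 76 mm above the bench. On either side of the slider. Origin: centre of the block's underside, 20 mm above the bench, on the rail's centre line. The slider touches it when the plate's centre is 55 mm from here along the rail.
- plain_stop: The other stop, an equal block without a pin, on the opposite side of the slider; not the target. Origin as for the pin stop.
- glue: White glue bottle, 56 mm thick, 120 mm high, standing; leave alone. Origin at the centre of its underside.
- mug: White mug, 76 mm wide, 85 mm high; leave alone. Origin at the centre of its underside.
- offcut: Wooden offcut lying flat, 70 x 160 x 28 mm; leave alone. Origin at the centre of its underside.
- driver: Screwdriver lying on the bench beside the rail; leave alone. Origin near its middle.

How it is judged:
By the outcome, as a careful person would: the job done as asked, in the order asked, and still so for the second after the job is handed in, with the robot touching nothing.
It also fails if it takes over 40 s, if anything falls off the work surface, if the arm or the gripper's body presses on something with over 40 N, if the wrist force passes 120 N, or if a joint passes its speed limit or range.

## Working session

There is one attempt and no reset: what is moved stays moved. The work goes in short steps, Python scripts to look and compute and a shell command to move; the robot and the scene stay as the last step left them, time stands still between calls to the robot, and variables do not carry over. Pictures are saved under pics/ and viewed, at most 10 in all, crops included, and the job is handed in when it is done.

```bash
mkdir -p pics; cat > h.py <<'E'
import numpy as np, cv2
from station import sensors, viewer, finder
def ray(cam,uv):
    m=viewer.camera_model(cam); f=240/np.tan(np.radians(m["vertical_fov"])/2)
    d=np.array([(uv[0]-m["cx"])/f,-(uv[1]-m["cy"])/f,-1.])
    T=np.linalg.inv(np.array(m["world_to_cam"])); return T[:3,3],T[:3,:3]@d
def atz(cam,uv,z):
    o,d=ray(cam,uv); return o+d*(z-o[2])/d[2]
E
python3 - <<'E'
from h import *
for c in("top","side"):
    cv2.imwrite(f"pics/{c}.png",viewer.get_image(c))
    m=viewer.camera_model(c); print(c,{k:v for k,v in m.items() if k!="world_to_cam"})
    for n,z in(("slider",.045),("plate_top",.04),("pin_stop",.05),("plain_stop",.05),("rail",.02)):
        for r in finder.boxes_of(n,c)[:2]: print(n,r["score"],np.round(r["uv"]),atz(c,r["uv"],z).round(3))
o=sensors.get_obs(); print(o)
E
```

```text
top {'vertical_fov': 43.50397367807681, 'cx': 330.1693487309656, 'cy': 234.48968384164758}
slider 0.66 [295. 280.] [0.498 0.066 0.045]
slider 0.63 [289. 277.] [0.505 0.083 0.045]
plate_top 0.71 [289. 277.] [0.507 0.082 0.04 ]
plate_top 0.56 [343. 181.] [ 0.75 -0.06  0.04]
pin_stop 0.73 [362. 247.] [ 0.576 -0.102  0.05 ]
plain_stop 0.73 [233. 299.] [0.455 0.22  0.05 ]
rail 0.84 [305. 281.] [0.497 0.044 0.02 ]
rail 0.58 [288. 276.] [0.513 0.085 0.02 ]
side {'vertical_fov': 42.52774007559873, 'cx': 322.30419620359305, 'cy': 239.00878348862082}
slider 0.81 [341. 288.] [0.474 0.11  0.045]
plate_top 0.72 [340. 278.] [0.494 0.073 0.04 ]
pin_stop 0.6 [348. 231.] [ 0.562 -0.101  0.05 ]
plain_stop 0.9 [329. 322.] [0.444 0.23  0.05 ]
rail 0.89 [339. 289.] [0.488 0.092 0.02 ]
rail 0.62 [276. 377.] [0.48  0.404 0.02 ]
{'clock': 0.6, 'joints': array([-1.44098194e+00,  3.41995488e-01,  1.52410286e+00,  2.93585840e-05,
        1.27539140e+00, -1.46019463e-01]), 'joint_velocities': array([-0.00119069,  0.00027194,  0.0008559 ,  0.00014116,  0.0001227 ,
        0.00010604]), 'joint_torque': array([-1.19461056e-03, -4.30932462e+01, -2.44395822e+01,  7.17097870e-02,
        4.84070729e-02, -5.83494256e-06]), 'ee_pos': array([ 0.14300651, -0.50517008,  0.22674185]), 'orientation': array([ 3.14148676e+00, -1.28171548e-05,  2.75825307e-01]), 'ft_force': array([-0.2100949 ,  0.56634162, -0.31994036]), 'wrist_torque': array([-0.00475059, -0.00057096, -0.01957652]), 'gripper_force': 0.0, 'grip_width': 0.9999675441548503}
```

View pics/top.png

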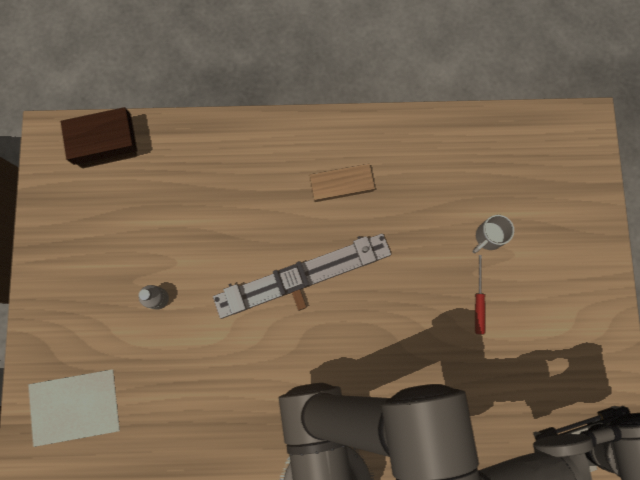

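View pics/side.png

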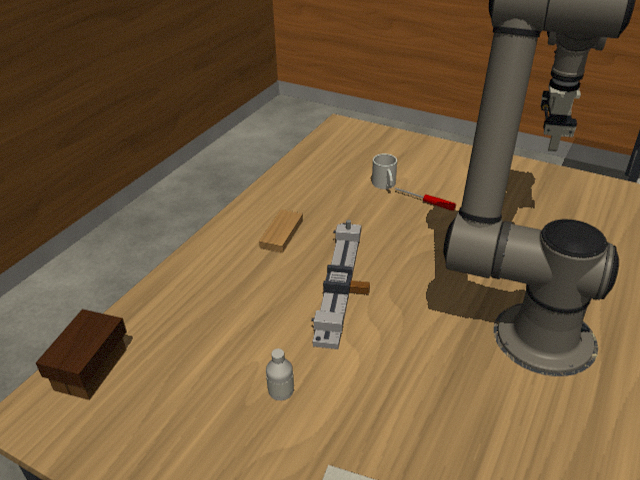

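The top view shows the slider at (289,277). The pin stop looks like the right-hand one at (362,247) and the plain stop is at (233,299). The side view agrees, with the pin on the far stop at (348,228). I'll fly over now, swinging wide of the base.

```bash
python3 -m crank '{"offset":[[35,-11,0],[70,-22,0],[105,-34,0],[140,-45,0],[175,-57,0],[210,-68,0],[245,-80,0],[280,-91,0],[315,-102,0],[350,-114,0]],"roll":[-0.11,-0.22,-0.33,-0.44,-0.55,-0.66,-0.77,-0.88,-0.99,-1.1]}' 1 20
python3 - <<'E'
from h import *
from scipy.spatial.transform import Rotation as R
o=sensors.get_obs();r=R.from_euler("xyz",o["orientation"])
print(r.inv().apply(np.array([.507,.082,.16])-o["ee_pos"])*1000, o["orientation"][2])
E
```

```text
clock: 1.43
ee_pos: [0.4501, -0.299, 0.2269]
orientation: [3.141, 0.0, 1.381]
ft_force: [0.8, -0.2, -0.3]
grip_width: 0.324
gripper_force: 0.0
[384.90000703 -15.93693466  66.7327389 ] 1.3812566301002596
```

```bash
python3 -m crank '{"offset":[[38,-2,0],[77,-3,0],[115,-5,0],[154,-6,0],[192,-8,0],[231,-10,0],[270,-11,0],[308,-13,0],[346,-14,0],[385,-16,0]],"roll":[-0.055,-0.11,-0.165,-0.22,-0.275,-0.33,-0.385,-0.44,-0.495,-0.55]}'
cat >> h.py <<'E'
from scipy.spatial.transform import Rotation as R
def wray(uv,o):
    m=viewer.camera_model("wrist"); f=240/np.tan(np.radians(m["vertical_fov"])/2)
    M=np.array(m["mount"]); r=R.from_euler("xyz",o["orientation"])
    d=M[:3,:3]@np.array([(uv[0]-m["cx"])/f,-(uv[1]-m["cy"])/f,-1.])
    return o["ee_pos"]+r.apply(M[:3,3]), r.apply(d)
def watz(uv,o,z):
    p,d=wray(uv,o); return p+d*(z-p[2])/d[2]
E
python3 - <<'E'
from h import *
o=sensors.get_obs(); cv2.imwrite("pics/w1.png",viewer.get_image("wrist"))
print({k:v for k,v in viewer.camera_model("wrist").items()})
for n,z in(("slider",.045),("plate_top",.04),("pin_stop",.05),("plain_stop",.05),("rail",.02)):
    for q in finder.masks_of(n,"wrist")[:2]: print(n,q["score"],np.round(q["uv"]),watz(q["uv"],o,z).round(3),cv2.minAreaRect(np.argwhere(q["pixels"])[:,::-1].astype(np.float32)))
E
```

```text
clock: 2.27
ee_pos: [0.5077, 0.0825, 0.2269]
orientation: [3.141, 0.0, 1.928]
ft_force: [1.3, -1.1, 0.5]
grip_width: 0.001
gripper_force: 0.0
{'vertical_fov': 60.044120311714444, 'cx': 316.8447866189132, 'cy': 247.17432159034203, 'mount': array([[ 9.93167641e-04,  9.68993810e-01,  2.47083004e-01,
         6.75391601e-02],
       [ 9.99999430e-01, -1.05910495e-03,  1.33959293e-04,
         1.06026473e-03],
       [ 3.91492558e-04,  2.47082730e-01, -9.68994309e-01,
        -1.58057604e-01],
       [ 0.00000000e+00,  0.00000000e+00,  0.00000000e+00,
         1.00000000e+00]])}
slider 0.62 [301. 220.] [0.495 0.082 0.045] ((281.7070617675781, 222.7038116455078), (130.30978393554688, 91.37031555175781), 2.045408248901367)
plate_top 0.78 [306. 222.] [0.5   0.081 0.04 ] ((308.5, 223.0), (54.0, 51.0), 90.0)
plain_stop 0.63 [311.  34.] [0.455 0.216 0.05 ] ((315.7147521972656, 32.05716323852539), (100.7773666381836, 61.63243865966797), 1.9091525077819824)
plain_stop 0.27 [516. 382.] [0.728 0.011 0.05 ] ((518.0, 377.9999694824219), (73.99998474121094, 39.99999237060547), -0.0)
rail 0.66 [305. 185.] [0.488 0.108 0.02 ] ((283.28509521484375, 193.84793090820312), (129.23851013183594, 393.053466796875), 2.4540319442749023)
```

View pics/w1.png

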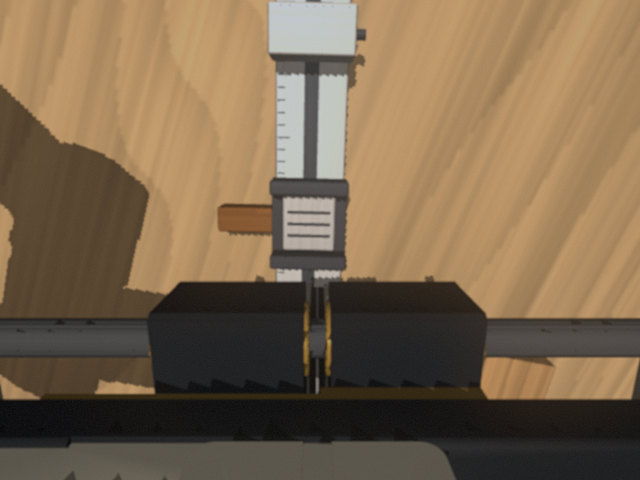

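```bash
python3 - <<'E'
from h import *
o=sensors.get_obs()
p=watz((308.5,223),o,.04); s=watz((312.5,28),o,.05); a=watz((310,187),o,.052);b=watz((308.5,261),o,.052)
print(p,s,a,b,(a+b)/2)
d=s-p; yaw=np.arctan2(d[1],d[0]); print("yaw",yaw,"cur",o["orientation"][2], "d",np.linalg.norm(d[:2]))
m=cv2.imread("pics/top.png")
q=atz("top",(362,247),.05); print("pin top",q, np.linalg.norm((q-p)[:2]))
r=R.from_euler("xyz",o["orientation"]); print(r.inv().apply(p-o["ee_pos"])*1000)
print("travel along tool x, pin", r.inv().apply(q-p)*1000)
E
python3 -c "
import cv2;m=cv2.imread('pics/top.png');cv2.imwrite('pics/c.png',cv2.resize(m[220:330,200:400],None,fx=4,fy=4,interpolation=2))"
```

```text
[0.50157013 0.07818907 0.04      ] [0.45402376 0.21764401 0.05      ] [0.49211495 0.10830031 0.052     ] [0.51204356 0.05019251 0.052     ] [0.50207926 0.07924641 0.052     ]
yaw 1.8993810635053978 cur 1.9246300401420293 d 0.14733748867181148
pin top [ 0.57609862 -0.10206275  0.05      ] 0.1950518252777185
[  0.70030654  -6.06633372 186.6384213 ]
travel along tool x, pin [-194.91375324    7.45123707   -9.91576557]
```

View pics/c.png

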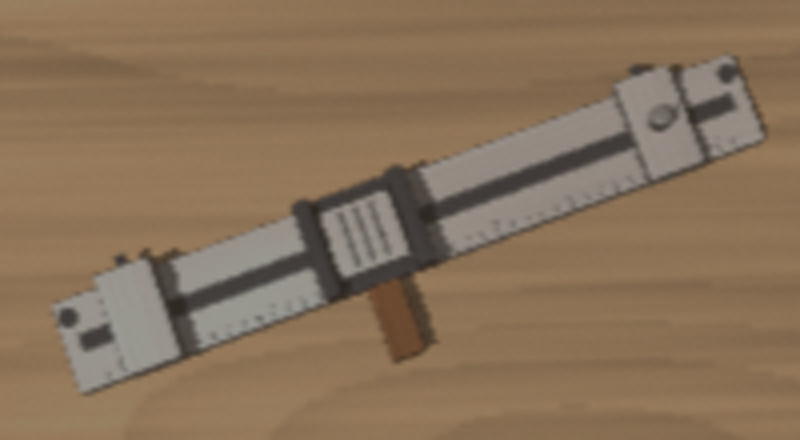

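The crop confirms it: the pin is on the right stop at crop (660,118). In the wrist view the visible stop has no pin, and the plate is at (308,223). I'll descend to just above the lips.

```bash
python3 -m crank '{"offset":[[0,-1,18],[0,-2,36],[0,-3,54],[0,-4,72],[0,-5,90],[0,-6,108],[0,-6,126],[0,-6,144],[0,-6,158],[0,-6,158]],"roll":[0.01,0.02,0.02,0.02,0.02,0.02,0.02,0.02,0.02,0.02]}'
python3 - <<'E'
from h import *
o=sensors.get_obs(); w=viewer.get_image("wrist"); s=viewer.get_image("side")
print(o["ee_pos"],o["orientation"])
s2=cv2.resize(s[200:350,270:410],None,fx=3.2,fy=3.2,interpolation=2)
cv2.imwrite("pics/w2.png",np.hstack([cv2.resize(w,(480,480))[:, :320] if 0 else w[0:480,150:490],s2[:480,:448]]))
for q in finder.boxes_of("plate_top","wrist")[:2]: print(q["score"],q["uv"],watz(q["uv"],o,.04))
E
```

```text
clock: 3.4
ee_pos: [0.5003, 0.0768, 0.0663]
orientation: [-3.137, -0.001, 1.903]
ft_force: [-0.6, 1.3, 0.4]
grip_width: 0.004
gripper_force: 0.0
[0.50029169 0.07676551 0.06632072] [-3.13673049e+00 -1.35650485e-03  1.90275316e+00]
0.87 [317.5, 258.3] [0.49641601 0.09160018 0.04      ]
```

View pics/w2.png

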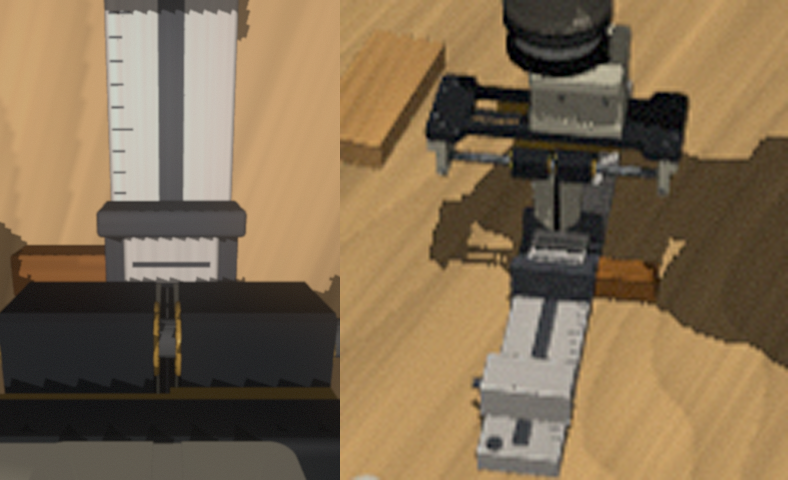

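```bash
python3 - <<'E'
from h import *
o=sensors.get_obs(); r=R.from_euler("xyz",o["orientation"])
for uv,z in (((321,237),.052),((321,206),.052),((321,264),.04)): print(r.inv().apply(watz(uv,o,z)-o["ee_pos"])*1000)
E
```

```text
[27.37361956  2.78840671 17.42326999]
[40.89634719  2.74145194 17.41681838]
[11.58748691  2.95468202 29.43090278]
```

Fingers are centred over the gap: the lip's inner edge is at +27 mm, so the slider's centre is at about +2. The side view confirms the fingers stand above the plate. Next I'll descend to just above it.

```bash
python3 -m crank '{"offset":[[1,1,5],[2,2,10],[2,2,15],[2,2,20],[2,2,23],[2,2,23],[2,2,23]],"roll":[0,0,0,0,0,0,0]}'; python3 -m crank '{"offset":[[0,0,1],[0,0,2],[0,0,3],[0,0,3],[0,0,3]],"roll":[0,0,0,0,0]}'
```

```text
clock: 4.13
ee_pos: [0.5031, 0.0811, 0.0454]
orientation: [-3.141, -0.0, 1.906]
ft_force: [-0.2, 0.7, -0.5]
grip_width: 0.006
gripper_force: 0.0
clock: 4.55
ee_pos: [0.5032, 0.0811, 0.0427]
orientation: [-3.142, 0.0, 1.906]
ft_force: [-0.5, -0.6, -0.9]
grip_width: 0.007
gripper_force: 0.0
```

```bash
python3 -m crank '{"offset":[[0,0,1],[0,0,2],[0,0,3],[0,0,4],[0,0,4],[0,0,4]],"roll":[0,0,0,0,0,0]}'; python3 -m crank '{"offset":[[0,0,1],[0,0,2],[0,0,3],[0,0,3],[0,0,3]],"roll":[0,0,0,0,0]}'
```

```text
clock: 5.05
ee_pos: [0.5034, 0.0811, 0.0391]
orientation: [3.141, 0.0, 1.906]
ft_force: [-0.2, -1.3, 5.5]
grip_width: 0.003
gripper_force: 2.9
clock: 5.47
ee_pos: [0.5034, 0.0811, 0.0362]
orientation: [3.141, 0.0, 1.906]
ft_force: [-2.6, 0.1, 6.8]
grip_width: 0.002
gripper_force: 3.6
```

Pressed about 4 mm at 6.8 N. I'll go 1 mm deeper and start pushing toward the pin stop along tool -x.

```bash
python3 -m crank '{"offset":[[0,0,1],[0,0,1],[-2,0,1],[-4,0,1],[-6,0,1],[-9,0,1],[-12,0,1],[-15,0,1],[-18,0,1],[-21,0,1]],"roll":[0,0,0,0,0,0,0,0,0,0]}'; python3 -m crank '{"offset":[[-3,0,0],[-6,0,0],[-10,0,0],[-14,0,0],[-18,0,0],[-22,0,0],[-26,0,0],[-30,0,0],[-34,0,0],[-34,0,0]],"roll":[0,0,0,0,0,0,0,0,0,0]}'
python3 - <<'E'
from h import *
o=sensors.get_obs(); r=R.from_euler("xyz",o["orientation"]); w=viewer.get_image("wrist"); t=viewer.get_image("top")
print(r.inv().apply(o["ft_force"]))
cv2.imwrite("pics/w3.png",np.hstack([w[:,150:490],cv2.resize(t[230:320,240:380],None,fx=3,fy=5.3334)[:480]]))
q=atz("top",(365,250.5),.05); print("pin",q,r.inv().apply(q-o["ee_pos"])*1000)
E
```

```text
clock: 6.3
ee_pos: [0.5102, 0.0613, 0.0353]
orientation: [3.141, 0.0, 1.906]
ft_force: [-1.9, 0.5, 8.7]
grip_width: 0.006
gripper_force: 3.8
clock: 7.13
ee_pos: [0.5216, 0.0285, 0.0354]
orientation: [3.141, 0.001, 1.906]
ft_force: [-2.1, -2.1, 7.6]
grip_width: 0.007
gripper_force: 3.8
[-1.30466824 -2.62768169 -7.62792843]
pin [ 0.56704846 -0.1092517   0.05      ] [-145.07656224   -2.35513398  -14.54821466]
```

View pics/w3.png

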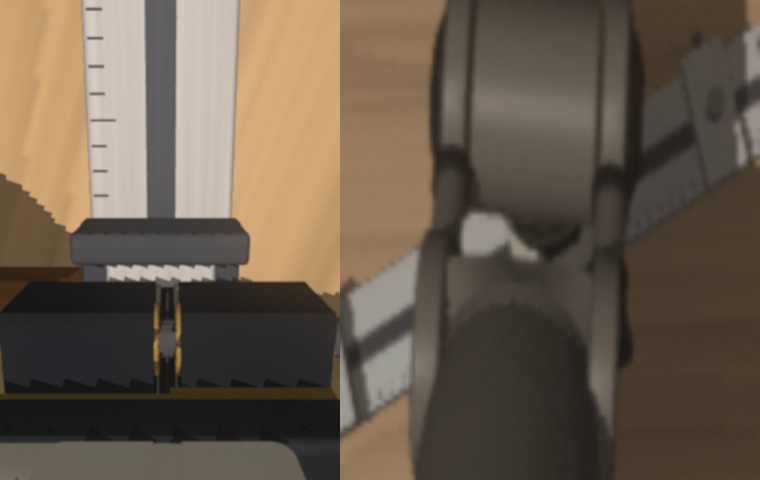

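The slider is following: its lip is right behind the fingers at (160,240), and the pin stop is about 90 mm of travel away. I'll continue.

```bash
python3 -m crank '{"offset":[[-3,0,0],[-7,0,0],[-11,0,0],[-16,0,0],[-21,0,0],[-26,0,0],[-31,0,0],[-36,0,0],[-41,0,0],[-46,0,0]],"roll":[0,0,0,0,0,0,0,0,0,0]}'; python3 -m crank '{"offset":[[-4,0,0],[-8,0,0],[-12,0,0],[-16,0,0],[-19,0,0],[-22,0,0],[-25,0,0],[-28,0,0],[-30,0,0],[-30,0,0]],"roll":[0,0,0,0,0,0,0,0,0,0]}'
python3 - <<'E'
from h import *
o=sensors.get_obs(); r=R.from_euler("xyz",o["orientation"]); w=viewer.get_image("wrist"); s=viewer.get_image("side")
print(r.inv().apply(o["ft_force"]))
for row in (219,237,262): print(row, r.inv().apply(watz((311,row),o,.052)-o["ee_pos"])*1000)
cv2.imwrite("pics/w4.png",np.hstack([w[:,150:490],cv2.resize(s[190:310,290:400],None,fx=4,fy=4)]))
E
```

```text
clock: 8.07
ee_pos: [0.5365, -0.0144, 0.0354]
orientation: [3.141, 0.0, 1.906]
ft_force: [-2.2, 1.6, 8.5]
grip_width: 0.006
gripper_force: 3.8
clock: 8.9
ee_pos: [0.5465, -0.0431, 0.0354]
orientation: [3.141, 0.001, 1.906]
ft_force: [-2.5, -1.1, 7.5]
grip_width: 0.004
gripper_force: 3.8
[-0.21334513 -2.688772   -7.49013871]
219 [ 41.54554872  -1.02913162 -16.62913587]
237 [ 35.16700564  -1.04501409 -16.62514663]
262 [ 26.07125214  -1.06766237 -16.619458  ]
```

View pics/w4.png

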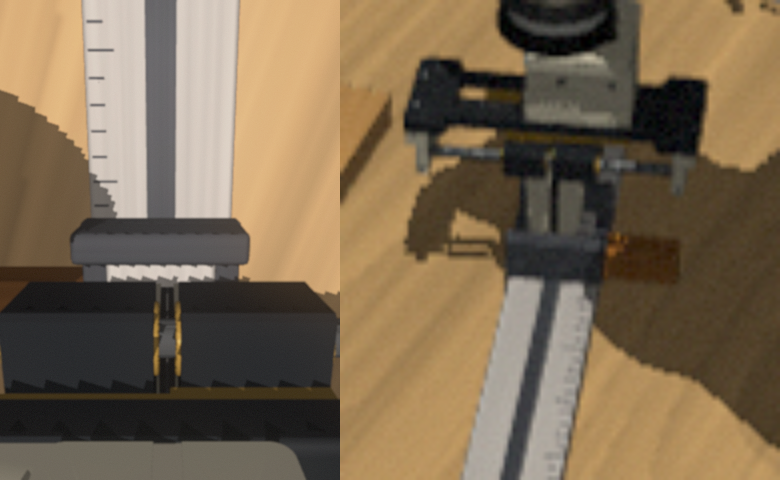

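The slider rides along with the fingers, roughly centred in the gap. About 15 mm is left, so I'll push slowly and watch the force.

```bash
python3 -m crank '{"offset":[[-2,0,0],[-4,0,0],[-6,0,0],[-8,0,0],[-10,0,0],[-12,0,0],[-14,0,0],[-16,0,0],[-18,0,0],[-20,0,0]],"roll":[0,0,0,0,0,0,0,0,0,0]}'
python3 - <<'E'
from h import *
o=sensors.get_obs(); r=R.from_euler("xyz",o["orientation"]); w=viewer.get_image("wrist")
print(r.inv().apply(o["ft_force"]))
col=cv2.cvtColor(w,cv2.COLOR_BGR2GRAY)[200:283,300:325].mean(1).astype(int); print(col)
print(col[0:0])
E
```

```text
clock: 9.83
ee_pos: [0.5526, -0.0604, 0.0352]
orientation: [3.142, -0.002, 1.906]
ft_force: [-2.5, 5.3, 6.6]
grip_width: 0.002
gripper_force: 3.9
[ 5.82945302 -0.57956908 -6.57299607]
[ 60  61  60  59  60  59  60  60  61  64  72  80  85  88  90  92  92  93
  93  93  93  93  92  92  91  91  91  90  90  91  90  90  91  90  90  89
  89  88  86  81  74  72  89 114 137 159 182 200 209 212 212 212 212 212
 212 211 211 211 211 211 212 211 212 212 212 210 195 155 107  86  86  86
 100 142 187 208 209 197 179 159 138 116  98]
[]
```

The lip has shifted in the image (262→241) and the force has risen to 6 N, so the slider is most likely at the stop and the fingers are sliding over the plate. I'll go on until they touch the leading lip, to seat it.

```bash
python3 -m crank '{"offset":[[-2,0,0],[-3,0,0],[-4,0,0],[-5,0,0],[-5,0,0]],"roll":[0,0,0,0,0]}'; python3 -m crank '{"offset":[[-1,0,0],[-2,0,0],[-2,0,0]],"roll":[0,0,0]}';
```

```text
clock: 10.3
ee_pos: [0.5543, -0.0652, 0.0353]
orientation: [3.141, -0.001, 1.906]
ft_force: [-2.5, 5.1, 7.8]
grip_width: 0.003
gripper_force: 3.9
clock: 10.55
ee_pos: [0.5549, -0.0671, 0.0352]
orientation: [3.142, -0.002, 1.906]
ft_force: [-2.1, 5.4, 6.9]
grip_width: 0.004
gripper_force: 3.8
```

```bash
python3 -m crank '{"offset":[[-1,0,0],[-2,0,0],[-2,0,0]],"roll":[0,0,0]}'; python3 - <<'E'
from h import *
w=viewer.get_image("wrist"); t=viewer.get_image("side")
cv2.imwrite("pics/w5.png",np.hstack([w[:,150:490],cv2.resize(t[190:310,290:400],None,fx=4,fy=4)]))
E
```

```text
clock: 10.8
ee_pos: [0.5551, -0.0676, 0.0352]
orientation: [-3.141, -0.004, 1.905]
ft_force: [-3.1, 10.0, 10.1]
grip_width: 0.008
gripper_force: 7.0
```

View pics/w5.png

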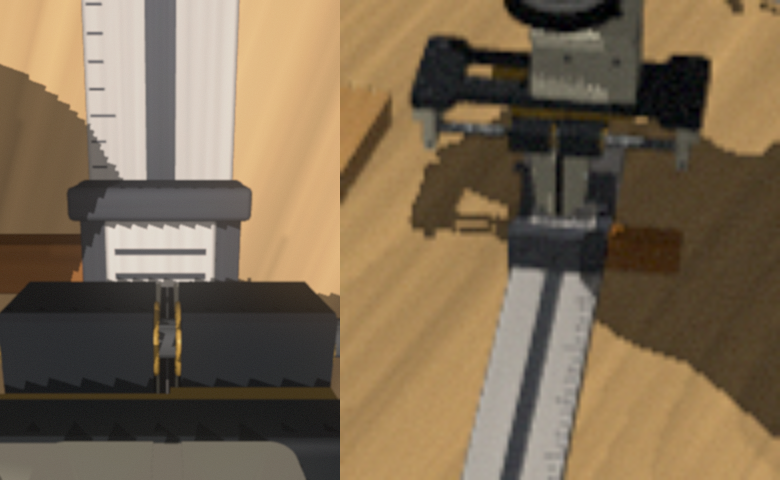

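The fingers now bear on the leading lip and motion has stopped at about 10 N, so the slider is against the stop. Backing off while pressed would drag it back, so I'll lift straight up.

```bash
python3 -m crank '{"offset":[[0,0,-2],[0,0,-4],[0,0,-6],[0,0,-8],[0,0,-12],[0,0,-18],[0,0,-28],[0,0,-45],[0,0,-70],[0,0,-100]],"roll":[0,0,0,0,0,0,0,0,0,0]}';python3 -m crank '{"offset":[[35,0,-15],[70,0,-30],[105,0,-40],[140,0,-40],[170,0,-40],[170,0,-40],[170,0,-40]],"roll":[0,0,0,0,0,0,0]}'; python3 - <<'E'
from h import *
o=sensors.get_obs(); w=viewer.get_image("wrist"); t=viewer.get_image("side"); tt=viewer.get_image("top")
cv2.imwrite("pics/w6.png",np.hstack([cv2.resize(tt[220:320,280:400],None,fx=3.2,fy=3.2),cv2.resize(t[200:300,300:400],None,fx=3.2,fy=3.2)]))
for c in("side","top"):
  P={}
  for n,z in(("plate_top",.04),("pin_stop",.05)):
    for q in finder.boxes_of(n,c)[:1]:
        P[n]=atz(c,q["uv"],z); print(c,n,q["score"],P[n])
E
```

```text
clock: 11.73
ee_pos: [0.5553, -0.0703, 0.1353]
orientation: [-3.14, -0.0, 1.906]
ft_force: [0.0, -0.4, -0.4]
grip_width: 0.002
gripper_force: 0.0
clock: 12.32
ee_pos: [0.5001, 0.0914, 0.1758]
orientation: [3.14, 0.001, 1.909]
ft_force: [-0.2, -0.6, 0.0]
grip_width: 0.009
gripper_force: 0.0
side plate_top 0.48 [ 0.54977963 -0.07151416  0.04      ]
side pin_stop 0.54 [ 0.56145763 -0.12404832  0.05      ]
top plate_top 0.54 [ 0.55268269 -0.04600225  0.04      ]
top pin_stop 0.57 [ 0.56938789 -0.10683322  0.05      ]
```

View pics/w6.png

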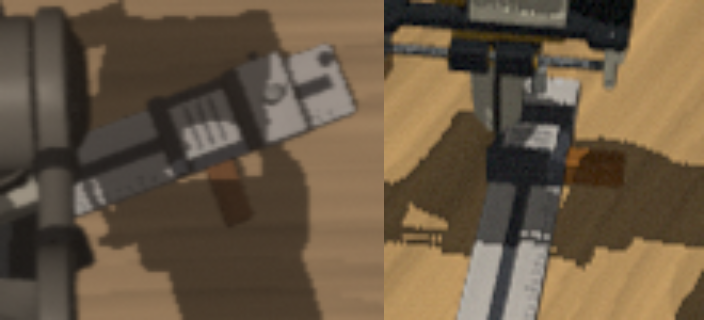

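The slider sits flush against the pin stop with no gap (crop (245,110)), and the arm is clear. Handing in.

```bash
python3 -c "
from station import close_job
print(close_job())"
```

```text
the job is handed in; nothing more can be done
None
```

I pushed the slider against the pin stop with its plate held down, then lifted straight off so it could spring up and lock there; I handed the job in after about 12 s, with the arm clear. No gap shows in the final picture, but I did not measure the plate's return or the positions of the other things on the bench.

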